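Press down the watering pins of three seed trays in order

TASK

The three seed trays have just been watered, so reset their raised white watering pins: with the fingertips press each pin down lightly, at least half-way but without banging it against its stop (it stays where you leave it), first on the tray under the clear dome, then on the tray with the six large cells, and last on the tray with the many small plug cells. Do not lift, tip or shift the trays, leave the pots, tools and other things where they are, and finish with the hand clear.

Things in the scene. Friction and masses are not known exactly. Their poses are not given: they have to be found in the camera images.
- domed: Loose propagator with a clear, hazy plastic box-shaped dome over it (the only one covered), 240 long, 150 wide, 134 high (mm), about 1.6 kg, black plastic. Origin at the centre of the underside; the cell pack fills x = -35 to +115 mm of its frame; its own -x end is a 70 mm wide, 35 mm high tongue that points towards the robot and carries the pin at x = -85 mm, y = 0. Its place in the row of three varies.
- domed_pin_top (a point): Centre of the flat top of this tray's watering pin, a white plastic cap 32 mm across on a 46 mm wide grey collar; raised it stands about 76 to 78 mm above the table and about 30 mm above the collar (collar top 47 mm above the table). z points up. Nothing of the tray is nearer than 40 mm to the pin's axis above the tongue.
- domed_pin (a joint): How far that pin is pressed down, in m: 0 to 0.002 at the start (raised), 0.011 half-way, 0.022 at its stop. It takes about 3 N to start, 4.2 N at 0.011 and 5.4 N just before the stop (plus 0.2 N per 10 mm/s of pressing speed), and it stays where it is left.
- bigcell: Loose uncovered seed tray with 6 large cells (2 x 3) and the taller seedlings, 240 long, 150 wide, cell rims 105 high, leaves to about 165 (mm), about 1.6 kg, black plastic. Origin at the centre of the underside; the cell pack fills x = -35 to +115 mm of its frame; its own -x end is a 70 mm wide, 35 mm high tongue that points towards the robot and carries the pin at x = -85 mm, y = 0. Its place in the row of three varies.
- bigcell_pin_top (a point): Centre of the flat top of this tray's watering pin, a white plastic cap 32 mm across on a 46 mm wide grey collar; raised it stands about 76 to 78 mm above the table and about 30 mm above the collar (collar top 47 mm above the table). z points up. Nothing of the tray is nearer than 40 mm to the pin's axis above the tongue.
- bigcell_pin (a joint): How far that pin is pressed down, in m: 0 to 0.002 at the start (raised), 0.011 half-way, 0.022 at its stop. It takes about 3 N to start, 4.2 N at 0.011 and 5.4 N just before the stop (plus 0.2 N per 10 mm/s of pressing speed), and it stays where it is left.
- plug: Loose uncovered seed tray with 30 small plug cells (5 x 6) and short seedlings, the lowest of the three, 240 long, 150 wide, cell rims 70 high, leaves to about 100 (mm), about 1.6 kg, black plastic. Origin at the centre of the underside; the cell pack fills x = -35 to +115 mm of its frame; its own -x end is a 70 mm wide, 35 mm high tongue that points towards the robot and carries the pin at x = -85 mm, y = 0. Its place in the row of three varies.
- plug_pin_top (a point): Centre of the flat top of this tray's watering pin, a white plastic cap 32 mm across on a 46 mm wide grey collar; raised it stands about 76 to 78 mm above the table and about 30 mm above the collar (collar top 47 mm above the table). z points up. Nothing of the tray is nearer than 40 mm to the pin's axis above the tongue.
- plug_pin (a joint): How far that pin is pressed down, in m: 0 to 0.002 at the start (raised), 0.011 half-way, 0.022 at its stop. It takes about 3 N to start, 4.2 N at 0.011 and 5.4 N just before the stop (plus 0.2 N per 10 mm/s of pressing speed), and it stays where it is left.
- pot_clay: Bystander, not to be disturbed: empty clay pot, 68 diameter, 62 high; origin at the centre of its underside (mm).
- pot_small: Bystander, not to be disturbed: empty grey plastic pot, 60 diameter, 55 high; origin at the centre of its underside (mm).
- twine: Bystander, not to be disturbed: spool of twine, 52 diameter, 60 high; origin at the centre of its underside (mm).
- jar: Bystander, not to be disturbed: closed glass seed jar, 60 diameter, 85 high; origin at the centre of its underside (mm).
- meter: Bystander, not to be disturbed: white upright thermometer box, 30 x 70 x 72 high; origin at the centre of its underside (mm).
- trowel: Bystander, not to be disturbed: hand trowel lying flat, wooden handle, 280 long along its x axis; origin under its shaft on the table (mm).
- dibber: Bystander, not to be disturbed: wooden T-handled dibber lying flat, 185 long along its x axis, 25 high, crosspiece 75 wide; origin on the table under its shaft (mm).

How it is judged:
By the outcome, as a careful person would: the job done as asked, in the order asked, and still so for the second after the job is handed in, with the robot touching nothing.
It also fails if it takes over 56 s, if anything falls off the work surface, if the arm or the gripper's body presses on something with over 40 N, if the wrist force passes 120 N, or if a joint passes its speed limit or range.

ROBOT

A 6-joint arm with a two-finger parallel gripper is mounted at the origin on the work surface. World frame = base frame: x ahead of the robot, y to its left, z up, the work surface at z = 0. Lengths are in mm, angles in rad, forces in N, time in s.
With the tool pointing down it reaches from about 325 to 750 mm from the base axis. Payload 7.6 kg.
Tool frame: the origin (TCP) lies at the very end of the fingers, on their centre line; the grasp point (between the pads) lies 19 mm behind it; z points along the fingers, y is the line along which they close (so a half turn about z gives the same grasp; the last joint's range is limited). The gripper opens to 85 mm and grips with 20 to 120 N. Pads are 22 mm wide; open, the fingers measure 114 mm over their backs; the gripper's body (76 mm by 85 mm) begins 54 mm behind the grasp point. The pads swing forward as they close: fully open they stand 13 mm farther back than shut.
Start: joints at [-1.342, 0.052, 1.401, -0, 1.689, -0.07], TCP at [154.571, -501.751, 231.323] pointing down, gripper open.
Joint ranges: [-2.9, 2.9], [-0.91, 2.17], [0.12, 2.37], [-1.06, 4.2], [0.26, 2.73], [-2.93, 2.93]. Speed limits (rad/s): [2.57, 2.57, 3.01, 3.14, 3.14, 3.14].

INTERFACE

Orientations are given as [roll, pitch, yaw] about the fixed x, y, z axes, in that order (R = Rz(yaw) Ry(pitch) Rx(roll)).
In Python, from plant import bot gives the robot as it stands.
- The arm moves only by the tool servo_tool, never from a script. Its argument "targets" is a list of rows, each a list of 6 numbers: the shift along the tool's x, y, z in m, then the turn, a rotation vector about the tool's x, y, z in degrees. In form: [[tx, ty, tz, ax, ay, az], ...]. A call has 1 to 20 rows; each row is the pose to reach, as a shift and turn from the pose commanded when the call began, along the tool's axes at that moment; what a row does not reach only later rows make up. A row lasts 1/8 s, in which the tool goes at most 62.5 mm and 10.7 degrees, less where a joint would pass 70% of its speed; a pose out of reach is approached as far as the arm can. A call with a gripper value outside its range is refused whole. "fingers" is the opening, from 0 (shut) to 1 (fully open), set as the call begins (left out, the last holds). The fingers move at their own pace and stop on an object; "force" is the grip in N (left out, the last holds). Time passes only in rows, so rows that repeat a pose let the fingers close. It gives the time, the measured TCP pose, the force, the opening and the grip force at its end, in the units of the state.
- bot.sense(): the state, without advancing time (a new reading comes with each control period).
- bot.grab_frame(name): name is "scene" or "top"; returns the picture (420x560x3 uint8, blue, green, red); there is no depth.
- bot.camera_model(name): a dict with "fov_y" (degrees; the focal length in pixels is half the picture's height over the tangent of half this angle, whatever the lens; pixels are square), "cx", "cy" (the principal point, pixels), "rvec" (rotation vector, rad) and "tvec" (3), from world to camera coordinates, as OpenCV has them. Camera axes: x right, y down, z forward; pixel columns grow to the right and rows downward; lengths in mm; the calibration is good to about 2 mm. A picture is of the moment at which its call begins. camera_model takes no time and is no camera call.
- bot.job_done(): hands the job in; it is judged then, once.
Trained networks look in the newest picture that a camera, given by its name, has taken for a name from the list of things; names that differ only in an ending like _2 or _b are one class to them, and where a whole thing is asked for, a point or a joint stands for the part that bears it (a point fixed in the world has none). Each returns a list of dicts, best first, with "confidence" (0 to 1); they miss things now and then, are a little off and sometimes report something else, mostly with a low value. They report only what shows in the picture. A call takes as long as a camera call.
- bot.find_in(camera, target): "bbox" ([left, top, right, bottom] in pixels, round what is visible of it).
- bot.cut_out(camera, target): "mask" (420x560 bool, what is visible of it) and "bbox" ([left, top, right, bottom] in pixels, round what is visible of it).
The state is a dict: "time_s": time; "joint_pos": joint angles; "qvel": joint speeds; "joint_efforts": joint torques, N m; "ee_pos": TCP position; "eef_rot": TCP orientation; "wrist_force": force on the tool from outside, world axes, zero at the start; "moment": the same for the moment, N m; "finger_gap": finger opening in mm; "grip_force": force on a finger pad.
Only numpy, scipy, OpenCV 4.12 (cv2) and the standard library are available. Lean on these libraries where they do the work, as an engineer would, in place of code of your own. Each camera call takes 0.05 s, during which the arm holds its last target. There are 200 camera calls.

## Working session

There is one attempt and no reset: what is moved stays moved. The work goes in short steps, Python scripts to look and compute and a tool call to move; the robot and the scene stay as the last step left them, time stands still between calls to the robot, and variables do not carry over. Pictures are saved under pics/ and viewed, at most 10 in all, crops included, and the job is handed in when it is done.

Besides the shell and the picture viewer there is one more tool, called after "Emit:" by a JSON object that holds its "op" and its "data". servo_tool: Moves the arm, as the interface text tells. Its arguments: {"type":"object","properties":{"targets":{"type":"array","items":{"type":"array","items":{"type":"number"}}},"fingers":{"type":"number"},"force":{"type":"number"}},"required":["targets"]}

```bash
mkdir -p pics
cat > h.py <<'E'
import numpy as np,cv2
from plant import bot
def cam(n):
    m=bot.camera_model(n);f=210/np.tan(np.radians(m['fov_y'])/2)
    K=np.array([[f,0,m['cx']],[0,f,m['cy']],[0,0,1.]])
    R=cv2.Rodrigues(np.array(m['rvec'],float))[0];return K,R,np.array(m['tvec'],float).ravel(),m
def ray(n,u,v,z):
    K,R,t,_=cam(n);d=R.T@np.linalg.inv(K)@[u,v,1];c=-R.T@t
    return (c+d*(z-c[2])/d[2]).round(1)
def proj(n,p):
    K,R,t,_=cam(n);q=K@(R@np.array(p,float)+t);return (q[:2]/q[2]).round(1)
E
python3 - <<'E'
from h import *
for n in('scene','top'):
    cv2.imwrite(f'pics/{n}.png',bot.grab_frame(n));print(cam(n)[3])
    for t in('domed','bigcell','plug','domed_pin_top','bigcell_pin_top','plug_pin_top'):
        for d in bot.find_in(n,t)[:4]:
            b=np.array(d['bbox']);print(n,t,round(d['confidence'],2),b.round(),ray(n,(b[0]+b[2])/2,(b[1]+b[3])/2,77))
print(bot.sense())
E
```

```text
{'fov_y': 57.87082894929326, 'cx': 274.617357106321, 'cy': 213.97365101274906, 'rvec': array([ 0.9439084 ,  2.35100793, -1.24120221]), 'tvec': array([ 391.99522219, -131.61524099, 1469.64590619])}
scene domed 0.67 [223. 203. 308. 277.] [612.   46.5  77. ]
scene domed 0.61 [300. 202. 328. 230.] [430.2  65.7  77. ]
scene bigcell 0.98 [151. 169. 228. 240.] [ 665.  -258.4   77. ]
scene plug 0.61 [277. 266. 366. 354.] [690.6 322.4  77. ]
scene domed_pin_top 0.67 [224. 204. 310. 278.] [613.2  53.8  77. ]
scene domed_pin_top 0.43 [292. 216. 297. 227.] [492.7  42.9  77. ]
{'fov_y': 44.223371254088754, 'cx': 284.1130588866645, 'cy': 210.72640887096912, 'rvec': array([ 2.12147812, -2.08884602,  0.23653497]), 'tvec': array([ -43.7376219 ,  492.8246935 , 1572.75516742])}
top domed 0.8 [243. 146. 298. 229.] [561.3   8.3  77. ]
top bigcell 0.68 [340. 129. 393. 213.] [ 620.2 -295.5   77. ]
top bigcell 0.4 [244. 144. 298. 228.] [567.5   7.5  77. ]
top plug 0.57 [159. 135. 209. 212.] [603.9 281.   77. ]
top domed_pin_top 0.48 [257. 207. 270. 215.] [486.3  27.4  77. ]
top bigcell_pin_top 0.67 [222. 22
[... 217 characters left out ...]
7  14.3  77. ]
{'time_s': 0.7, 'joint_pos': array([-1.34229628e+00,  5.21690870e-02,  1.40069432e+00,  6.98990590e-06,
        1.68859844e+00, -7.03125722e-02]), 'qvel': array([ 0.00023241, -0.00100549, -0.00042458,  0.00022159, -0.00012789,
        0.00126606]), 'joint_efforts': array([-1.47996983e-03, -3.81449854e+01, -3.60260653e+01, -1.68537645e-04,
        1.37685174e-04, -7.67497170e-06]), 'ee_pos': array([ 154.57480987, -501.75101759,  231.34239439]), 'eef_rot': array([3.14146169e+00, 2.26489141e-06, 2.98813439e-01]), 'wrist_force': array([0.21391349, 0.10214036, 0.06455936]), 'moment': array([ 0.03681303, -0.04911611, -0.05522252]), 'grip_force': 0.0, 'finger_gap': 85.46214432642464}
```

View pics/scene.png

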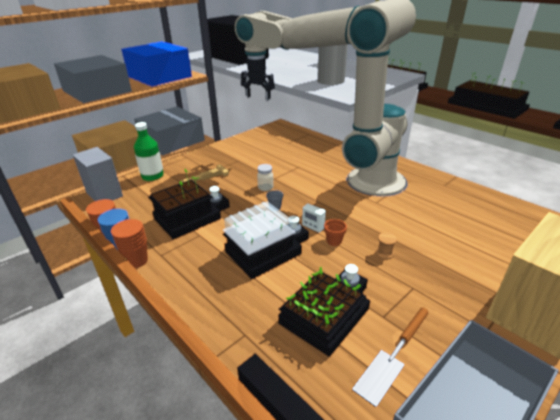

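View pics/top.png

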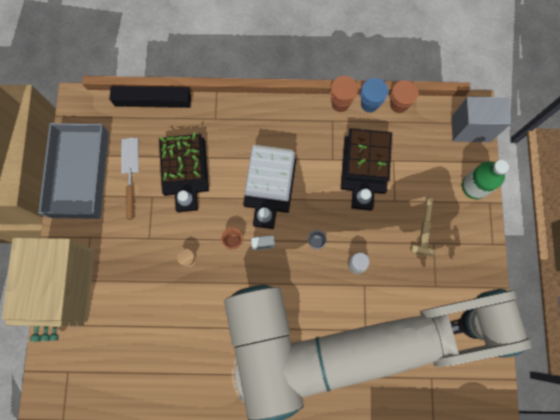

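The overhead picture shows plug on the left with its pin near (184,198), domed in the middle with its pin near (264,214), and bigcell on the right with its pin near (365,197). In the scene view the same pins are near (351,270), (293,222) and (214,193). I'll refine these by segmenting the white caps and zoom in to confirm which tray is which.

```bash
cat > cap.py <<'E'
from h import *
seeds={'domed':((293,222),(264,213)),'bigcell':((214,193),(365,196)),'plug':((351,270),(184,198))}
def caps():
    im={n:bot.grab_frame(n) for n in('scene','top')}
    for k,s in seeds.items():
        c=[]
        for n,(u,v) in zip(('scene','top'),s):
            g=im[n][v-11:v+12,u-11:u+12]; m=(g.min(2)>165).astype(np.uint8)
            N,L,st,ce=cv2.connectedComponentsWithStats(m)
            if N<2: print(k,n,'none',g.min(2).max());continue
            i=min(range(1,N),key=lambda i:np.hypot(*(ce[i]-11))-st[i,4]*.2)
            p=ce[i]+[u-11,v-11]; c.append(p)
            print(k,n,p.round(1),st[i],'at z73',ray(n,*p,73))
        if len(c)==2:
            P=[np.c_[cam(n)[0]@np.c_[cam(n)[1],cam(n)[2]]] for n in('scene','top')]
            X=cv2.triangulatePoints(P[0],P[1],c[0],c[1]);print(k,'tri',(X[:3]/X[3]).ravel().round(1))
    return im
E
python3 - <<'E'
from cap import *
im=caps()
a=cv2.resize(im['top'][120:260,150:400],(800,448),interpolation=cv2.INTER_CUBIC)
cv2.imwrite('pics/z1.png',a)
a=cv2.resize(im['scene'][160:360,140:380],(720,600),interpolation=cv2.INTER_CUBIC)
cv2.imwrite('pics/z2.png',a)
for t in('pot_clay','pot_small','twine','jar','meter','trowel','dibber'):
    for d in bot.find_in('top',t)[:1]:
        b=np.array(d['bbox']);print(t,round(d['confidence'],2),b.round(),ray('top',(b[0]+b[2])/2,(b[1]+b[3])/2,40))
E
```

```text
domed scene [287.9 223.7] [  0   3  17  20 198] at z73 [511.   33.3  73. ]
domed top [261.3 212.6] [ 6  7  5  8 34] at z73 [482.1  34.7  73. ]
domed tri [490.2  30.2  58.4]
bigcell scene [214.  188.5] [ 7  4  9  6 48] at z73 [ 547.4 -290.7   73. ]
bigcell top [365.2 193.9] [ 7  5 10  9 71] at z73 [ 547.5 -289.8   73. ]
bigcell tri [ 547.5 -289.8   73.4]
plug scene [351.1 268.4] [  5   5  13  10 109] at z73 [531.9 282.4  73. ]
plug top [182.5 195.8] [ 5  4 10 10 77] at z73 [532.1 282.9  73. ]
plug tri [532.1 282.7  73.3]
pot_clay 0.64 [224. 224. 242. 249.] [410.8 123.4  40. ]
pot_small 0.55 [304. 231. 330. 249.] [ 404.7 -140.3   40. ]
twine 0.53 [178. 249. 195. 268.] [340.4 265.3  40. ]
jar 0.73 [346. 252. 369. 274.] [ 333.2 -266.9   40. ]
meter 0.79 [254. 239. 276. 252.] [384.1  23.   40. ]
trowel 0.85 [119. 137. 139. 220.] [595.2 465.7  40. ]
dibber 0.79 [411. 199. 435. 257.] [ 448.2 -476.5   40. ]
```

View pics/z1.png

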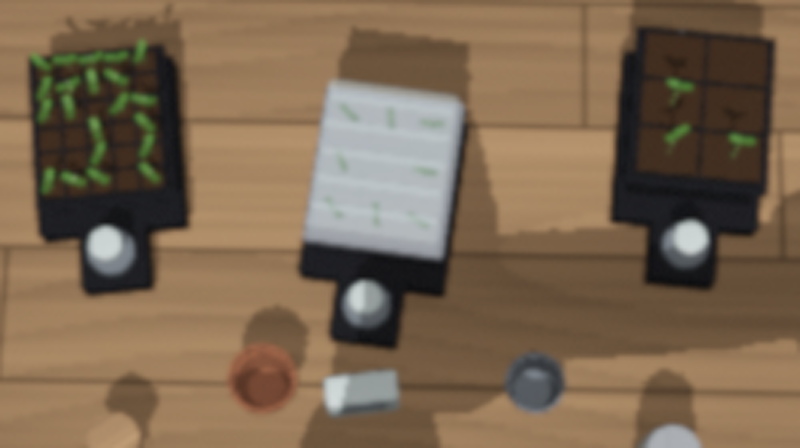

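View pics/z2.png

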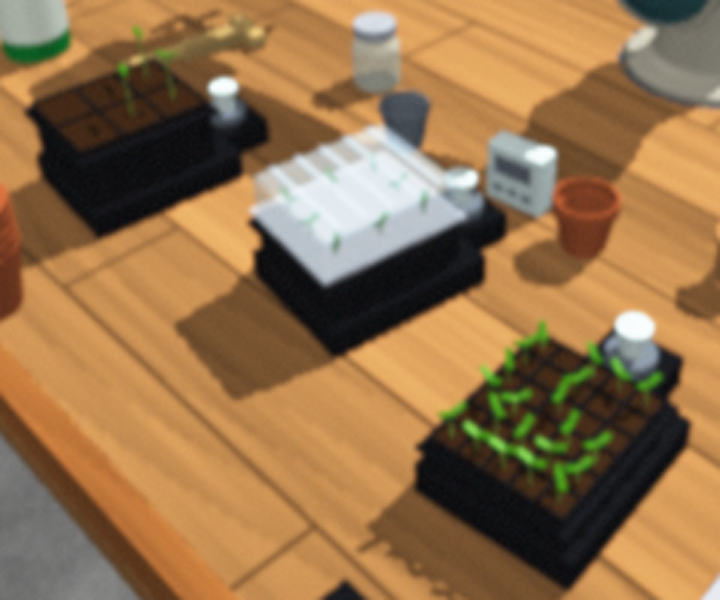

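Identities confirmed: plug on the left (30 cells), domed in the middle, bigcell on the right (6 cells). The domed cap is partly shaded. In the crops it sits at about (366,296) in the top view and (462,181) in the scene view, which is about (264.4,212.5) and (294,220.3) in full-frame pixels.

```bash
cat >> h.py <<'E'
from scipy.spatial.transform import Rotation as Ro
def delta(p):
    s=bot.sense();R=Ro.from_euler('xyz',s['eef_rot'])
    print('t',s['time_s'],'tcp',s['ee_pos'].round(1),'rot',s['eef_rot'].round(3),'F',s['wrist_force'].round(2));print('shift mm',R.inv().apply(np.array(p)-s['ee_pos']).round(1))
E
python3 - <<'E'
from h import *
print(ray('top',264.4,212.5,74),ray('scene',294,220.3,74))
delta([486,27,180])
E
```

```text
[482.5  25.1  74. ] [486.9  34.9  74. ]
t 1.15 tcp [ 154.6 -501.7  231.3] rot [ 3.141 -0.     0.299] F [-0.77  0.19  0.72]
shift mm [ 472.4 -407.7   51.3]
```

Emit:
{"op": "servo_tool", "data": {"targets": [[0.471,-0.41,0,0,0,23],[0.471,-0.41,0,0,0,23],[0.471,-0.41,0,0,0,23],[0.471,-0.41,0,0,0,23],[0.471,-0.41,0,0,0,23],[0.471,-0.41,0,0,0,23],[0.471,-0.41,0,0,0,23],[0.471,-0.41,0,0,0,23],[0.471,-0.41,0,0,0,23],[0.471,-0.41,0,0,0,23],[0.471,-0.41,0,0,0,23],[0.471,-0.41,0,0,0,23],[0.471,-0.41,0.05,0,0,23],[0.471,-0.41,0.1,0,0,23],[0.471,-0.41,0.1,0,0,23],[0.471,-0.41,0.1,0,0,23]], "fingers": 0, "force": 20}}

```text
time_s: 3.15
ee_pos: [484.9, 27.9, 133.8]
eef_rot: [-3.142, -0.003, -0.104]
wrist_force: [1.3, -0.4, 0.9]
finger_gap: 0.2
grip_force: 0.0
```

Run:
```python
from h import *
delta([484,29,90])
s=bot.grab_frame('scene');t=bot.grab_frame('top')
p=bot.sense()['ee_pos'];print(proj('scene',p),proj('top',p))
a=cv2.resize(s[160:260,240:340],(400,400),interpolation=cv2.INTER_CUBIC)
b=cv2.resize(t[160:260,215:315],(400,400),interpolation=cv2.INTER_CUBIC)
cv2.imwrite('pics/d1.png',np.hstack([a,b]))
```

```text
t 3.15 tcp [484.9  27.9 133.8] rot [-3.142e+00 -3.000e-03 -1.040e-01] F [ 1.34 -0.36  0.88]
shift mm [-1.1 -1.  43.8]
[292.9 202.4] [262.7 207.2]
```

View pics/d1.png

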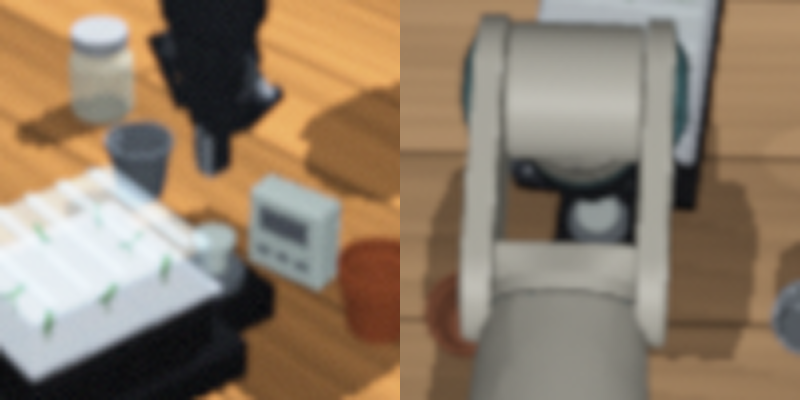

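The fingertip is over the pin in both views. The cap is at about (293.7,218.5) in the scene and (264,213) from the top.

Run:
```python
from h import *
print(ray('top',264,213,75),ray('scene',293.7,218.5,77))
for p in([484,28,77],[484,28,60],[484,28,47]):print(proj('scene',p),proj('top',p))
f=bot.grab_frame('scene');print(f[210:228,284:304].min(2))
```

```text
[480.7  26.3  75. ] [484.   30.7  77. ]
[293.1 218.1] [263.4 211.8]
[293.  222.7] [263.6 213. ]
[293.  226.1] [263.8 213.9]
[[ 96  97  96  96  94  90  91  85  81  85  82  86  87  87  89  90  91  98
  120 146]
 [ 95  95  97  93  91  91  85  78  78  78  83  82  85  86  88  89  92  98
  122 144]
 [ 92  88  88  82  79  77  72  65  63  67  72  77  82  83  85  85  88  99
  119 143]
 [106  85  73  65  62  60  60  58  55  56  61  67  70  77  82  83  85  94
  122 143]
 [144 109  78  58  52  57  56  60  66  68  66  64  62  67  80  80  83  96
  124 143]
 [177 151 116  81  62  68  82  96 105 106 102  92  81  71  68  70  78  96
  125 142]
 [201 185 161 131 111 116 134 147 154 155 151 142 127 102  77  63  66  87
  125 145]
 [220 206 191 177 170 171 173 170 172 172 171 170 164 147 109  74  60  79
  118 144]
 [227 224 212 204 205 202 193 186 180 175 175 178 172 167 133  86  60  78
  119 143]
 [225 228 225 217 216 216 210 198 183 177 177 175 175 168 140  89  60  79
  118 143]
 [215 220 222 215 214 217 214 203 189 181 176 174 173 162 133  85  61  78
  117 139]
 [210 211 211 205 201 201 201 194 181 176 171 169 162 146 113  68  56  76
  119 136]
 [215 204 195 188 182 178 173 173 169 166 164 158 143 125  90  58  49  76
  116 134]
 [221 207 184 167 153 146 148 151 153 155 153 147 128 105  86  65  57  71
  115 137]
 [220 205 182 156 134 126 134 144 149 153 150 143 121  99  88  80  64  66
  101 132]
 [210 201 185 162 138 126 131 142 151 153 151 143 119  97  86  87  72  61
   76 104]
 [197 196 191 181 163 146 142 146 150 154 151 139 117  93  85  82  73  53
   46  62]
 [192 192 193 192 184 173 159 149 146 147 144 129 106  90  84  81  68  45
   33  34]]
```

Emit:
{"op": "servo_tool", "data": {"targets": [[-0.001,0,0.02,0,0,0],[-0.001,0,0.04,0,0,0],[-0.001,0,0.046,0,0,0],[-0.001,0,0.048,0,0,0],[-0.001,0,0.05,0,0,0],[-0.001,0,0.052,0,0,0],[-0.001,0,0.054,0,0,0],[-0.001,0,0.056,0,0,0],[-0.001,0,0.058,0,0,0],[-0.001,0,0.06,0,0,0],[-0.001,0,0.06,0,0,0],[-0.001,0,0.06,0,0,0]]}}

```text
time_s: 4.8
ee_pos: [483.1, 28.8, 71.2]
eef_rot: [3.142, -0.0, -0.103]
wrist_force: [1.0, -0.3, 1.6]
finger_gap: -0.1
grip_force: 0.5
```

Emit:
{"op": "servo_tool", "data": {"targets": [[0,0,0.002,0,0,0],[0,0,0.004,0,0,0],[0,0,0.006,0,0,0],[0,0,0.007,0,0,0]]}}

```text
time_s: 5.3
ee_pos: [483.1, 28.8, 64.3]
eef_rot: [3.142, -0.0, -0.103]
wrist_force: [-1.3, 0.9, 4.9]
finger_gap: 0.1
grip_force: 2.2
```

Emit:
{"op": "servo_tool", "data": {"targets": [[0,0,0.001,0,0,0],[0,0,0.002,0,0,0],[0,0,0.0025,0,0,0],[0,0,0.0025,0,0,0]]}}

```text
time_s: 5.8
ee_pos: [483.1, 28.8, 61.7]
eef_rot: [3.142, -0.0, -0.103]
wrist_force: [-0.1, 0.5, 3.1]
finger_gap: 0.1
grip_force: 1.8
```

Emit:
{"op": "servo_tool", "data": {"targets": [[0,0,-0.005,0,0,0],[0,0,-0.02,0,0,0],[0,0,-0.06,0,0,0],[0,0,-0.09,0,0,0],[0,0,-0.12,0,0,0],[0,0,-0.15,0,0,0],[0,0,-0.15,0,0,0]]}}

```text
time_s: 6.68
ee_pos: [484.1, 28.8, 215.1]
eef_rot: [-3.141, -0.006, -0.103]
wrist_force: [-0.7, -0.5, 0.0]
finger_gap: 0.1
grip_force: 0.0
```

Run:
```python
from h import *
delta([547,-290,215])
s=bot.grab_frame('scene')
f=s[210:232,284:304].min(2);print(f)
cv2.imwrite('pics/d2.png',cv2.resize(s[170:270,240:340],(500,500),interpolation=cv2.INTER_CUBIC))
```

```text
t 6.675 tcp [484.1  28.8 215.1] rot [-3.141 -0.006 -0.103] F [-0.67 -0.52  0.03]
shift mm [ 95.3 310.7   0.5]
[[ 96  96  94  89  86  80  75  73  67  67  62  58  66  71  75  84  90  97
  121 150]
 [ 91  88  81  77  74  66  58  59  58  55  51  50  52  55  62  70  82  95
  122 145]
 [ 82  74  67  61  61  57  54  53  52  51  52  49  49  48  50  59  68  87
  118 142]
 [ 99  73  55  54  54  55  56  56  54  54  53  51  50  50  49  51  55  74
  113 139]
 [144 106  73  56  50  55  54  54  55  54  57  53  52  50  51  46  50  72
  111 138]
 [178 151 118  81  59  50  52  56  56  54  56  55  55  52  50  49  50  75
  116 137]
 [203 186 163 130  94  66  54  49  51  55  56  56  55  54  53  53  54  73
  116 138]
 [221 207 193 173 144 107  74  56  50  49  53  57  55  55  55  52  54  73
  117 142]
 [228 223 215 199 181 156 122  93  72  64  62  61  61  56  54  54  55  76
  118 144]
 [225 228 225 213 200 189 175 156 127 110 100  93  86  75  60  55  56  80
  119 144]
 [216 221 223 217 207 208 204 193 174 161 154 147 137 113  80  62  56  81
  120 139]
 [208 213 213 208 205 208 205 193 182 175 171 170 167 1
[... 180 characters left out ...]
  57  71
  114 137]
 [221 208 184 160 150 156 161 162 168 172 177 173 169 156 126  96  67  68
  103 133]
 [210 203 187 164 150 149 153 159 164 171 173 169 156 139 112  93  75  60
   78 104]
 [197 195 192 181 166 156 152 153 159 163 162 154 138 117  99  90  81  59
   49  63]
 [193 192 192 194 187 175 162 152 150 148 146 135 114 102  98 106  90  58
   35  33]
 [194 193 195 194 193 192 180 164 146 133 122 113 102 101 113 115  93  52
   25  25]
 [196 194 194 194 194 194 192 180 162 139 118 106 106 113 115 104  74  41
   20  19]
 [194 195 194 193 192 191 193 193 186 172 147 121 110 106  99  84  58  29
   20  14]
 [192 194 191 192 192 191 192 194 197 190 169 131 101  87  77  64  46  25
   16  13]]
```

View pics/d2.png

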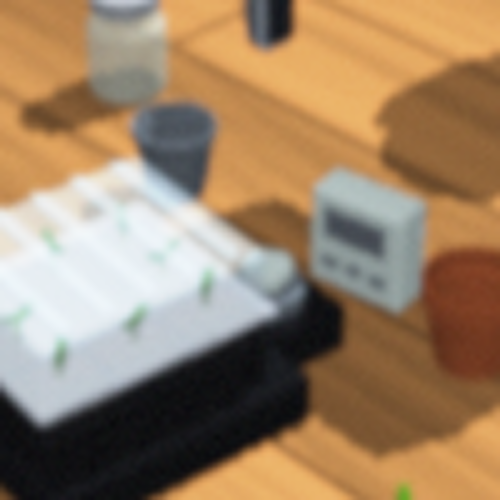

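The domed pin's cap dropped about 4 px (about 15 mm), and the tray and neighbours haven't moved. Next is bigcell.

Emit:
{"op": "servo_tool", "data": {"targets": [[0.094,0.311,0,0,0,0],[0.094,0.311,0,0,0,0],[0.094,0.311,0,0,0,0],[0.094,0.311,0,0,0,0],[0.094,0.311,0,0,0,0],[0.094,0.311,0,0,0,0],[0.094,0.311,0,0,0,0],[0.094,0.311,0,0,0,0],[0.094,0.311,0.04,0,0,0],[0.094,0.311,0.08,0,0,0],[0.094,0.311,0.1,0,0,0],[0.094,0.311,0.1,0,0,0],[0.094,0.311,0.1,0,0,0]]}}

```text
time_s: 8.35
ee_pos: [545.6, -290.3, 114.1]
eef_rot: [3.14, -0.003, -0.102]
wrist_force: [-0.5, -0.3, -0.3]
finger_gap: 0.4
grip_force: 0.0
```

Run:
```python
from h import *
delta([546.5,-290,62])
s=bot.grab_frame('scene');p=bot.sense()['ee_pos'];print(proj('scene',p),proj('scene',[547,-290,77]))
t=bot.grab_frame('top')
a=cv2.resize(s[130:230,165:265],(400,400),interpolation=cv2.INTER_CUBIC)
b=cv2.resize(t[130:230,315:415],(400,400),interpolation=cv2.INTER_CUBIC)
cv2.imwrite('pics/b1.png',np.hstack([a,b]))
```

```text
t 8.35 tcp [ 545.6 -290.3  114.1] rot [ 3.14e+00 -3.00e-03 -1.02e-01] F [-0.52 -0.29 -0.3 ]
shift mm [ 0.7 -0.5 52.1]
[213.  177.8] [214.1 187.5]
```

View pics/b1.png

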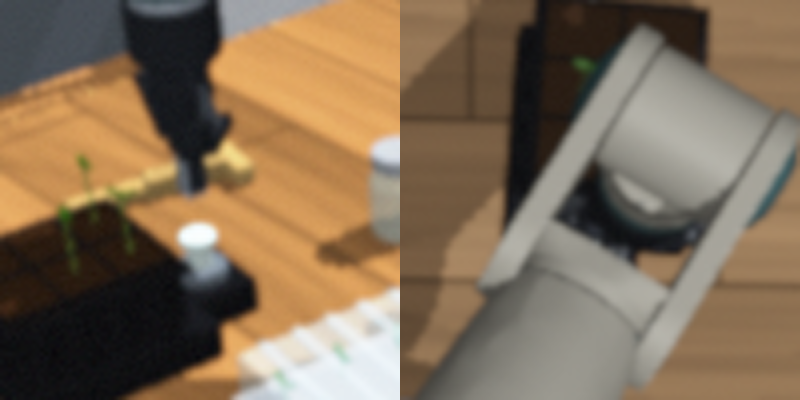

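The tip at about (213,178) is directly over the raised bigcell cap at about (214,188), and the leaves are clear. Pressing down to about z 62.

Emit:
{"op": "servo_tool", "data": {"targets": [[0.001,0,0.02,0,0,0],[0.001,0,0.03,0,0,0],[0.001,0,0.034,0,0,0],[0.001,0,0.036,0,0,0],[0.001,0,0.038,0,0,0],[0.001,0,0.04,0,0,0],[0.001,0,0.042,0,0,0],[0.001,0,0.044,0,0,0],[0.001,0,0.046,0,0,0],[0.001,0,0.048,0,0,0],[0.001,0,0.05,0,0,0],[0.001,0,0.05,0,0,0]]}}

```text
time_s: 9.95
ee_pos: [545.8, -290.4, 61.6]
eef_rot: [3.141, -0.001, -0.103]
wrist_force: [0.9, -0.5, 2.1]
finger_gap: -0.2
grip_force: 1.2
```

Emit:
{"op": "servo_tool", "data": {"targets": [[0,0,-0.005,0,0,0],[0,0,-0.02,0,0,0],[0,0,-0.06,0,0,0],[0,0,-0.09,0,0,0],[0,0,-0.12,0,0,0],[0,0,-0.153,0,0,0],[0,0,-0.153,0,0,0]]}}

```text
time_s: 10.82
ee_pos: [546.7, -290.9, 219.4]
eef_rot: [3.138, -0.006, -0.103]
wrist_force: [-0.2, 0.3, 0.1]
finger_gap: 0.2
grip_force: 0.0
```

Run:
```python
from h import *
delta([531,283,215])
s=bot.grab_frame('scene')
print(s[182:204,206:224].min(2))
```

```text
t 10.825 tcp [ 546.7 -290.9  219.4] rot [ 3.138 -0.006 -0.103] F [-0.23  0.32  0.08]
shift mm [ -74.4 -569.2    2.1]
[[ 82  84  86  87  86  86  88  86  84  84  83  84  87  86  88  90  91  91]
 [ 80  81  83  86  86  86  86  88  86  85  85  84  84  85  85  88  90  91]
 [ 81  79  80  79  83  84  84  88  89  88  88  87  86  87  85  85  88  89]
 [ 81  82  80  80  80  82  82  85  89  87  91  91  89  87  85  85  87  86]
 [ 84  82  82  82  78  80  80  83  83  87  87  89  89  88  89  88  85  85]
 [ 82  85  84  80  80  77  78  78  82  83  84  86  90  89  89  88  88  85]
 [ 83  83  82  84  81  83  83  88  94  98  97  94  87  86  89  90  90  90]
 [ 81  84  83  84  90 110 132 148 161 167 162 150 123  96  88  88  90  89]
 [ 69  76  78  87 122 174 211 232 237 238 238 229 195 139  97  86  87  89]
 [ 51  65  75 102 169 232 245 247 248 248 248 247 238 184 112  85  85  85]
 [ 34  46  65 115 198 243 248 249 249 249 249 248 240 201 123  89  79  82]
 [ 23  32  50 107 193 238 246 247 248 247 246 242 226 183 134  95  80  79]
 [ 21  23  34  79 150 201 227 234 235 234 230 212 188 158 136 116  83  73]
 [ 18  15  17  43  83 129 165 187 193 190 177 165 154 145 136 117  88  62]
 [ 16  16  15  21  34  62 105 135 151 149 137 131 137 142 131 107  78  50]
 [ 17  18  15  17  24  39  70 106 126 128 122 122 129 128 115  92  60  39]
 [ 16  17  17  22  31  49  73  96 113 117 113 115 114 105  93  74  47  31]
 [ 17  11  15  24  44  61  75  89 101 105 102  96  88  80  71  55  37  27]
 [ 14  16  16  26  44  61  70  77  81  83  80  76  66  61  53  43  31  25]
 [ 14  13  15  18  38  50  59  61  64  62  60  56  49  45  34  31  25  24]
 [ 13  15  14  16  22  33  39  43  43  46  42  38  36  31  28  25  23  19]
 [ 12  11   9  16  17  22  27  29  29  31  30  27  24  24  21  19  16  19]]
```

The bigcell cap is down about 4 px, matching the 15 mm press. Now the plug tray.

Emit:
{"op": "servo_tool", "data": {"targets": [[-0.075,-0.569,0,0,0,-9],[-0.075,-0.569,0,0,0,-9],[-0.075,-0.569,0,0,0,-9],[-0.075,-0.569,0,0,0,-9],[-0.075,-0.569,0,0,0,-9],[-0.075,-0.569,0,0,0,-9],[-0.075,-0.569,0,0,0,-9],[-0.075,-0.569,0,0,0,-9],[-0.075,-0.569,0,0,0,-9],[-0.075,-0.569,0,0,0,-9],[-0.075,-0.569,0,0,0,-9],[-0.075,-0.569,0,0,0,-9],[-0.075,-0.569,0.04,0,0,-9],[-0.075,-0.569,0.08,0,0,-9],[-0.075,-0.569,0.1,0,0,-9],[-0.075,-0.569,0.1,0,0,-9],[-0.075,-0.569,0.1,0,0,-9]]}}

```text
time_s: 13.0
ee_pos: [530.4, 283.5, 116.9]
eef_rot: [-3.141, -0.003, 0.054]
wrist_force: [0.1, -0.8, -0.6]
finger_gap: 0.2
grip_force: 0.0
```

Run:
```python
from h import *
delta([531.5,283,62])
s=bot.grab_frame('scene');p=bot.sense()['ee_pos'];print(proj('scene',p),proj('scene',[531.5,283,77]))
cv2.imwrite('pics/p1.png',cv2.resize(s[210:310,300:400],(400,400),interpolation=cv2.INTER_CUBIC))
```

```text
t 13.0 tcp [530.4 283.5 116.9] rot [-3.141e+00 -3.000e-03  5.400e-02] F [ 0.09 -0.76 -0.56]
shift mm [ 0.9  0.6 54.9]
[353.5 255.2] [351.5 267.3]
```

View pics/p1.png

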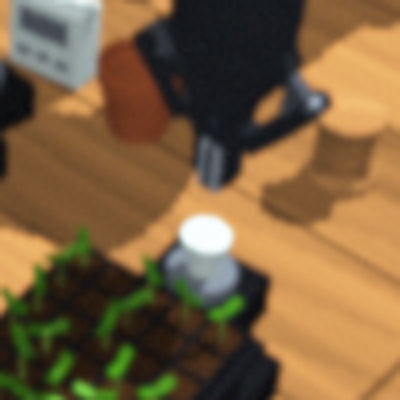

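The tip at about (353,255) is over the raised plug cap at about (351.5,268).

Emit:
{"op": "servo_tool", "data": {"targets": [[0.001,0,0.02,0,0,0],[0.001,0,0.032,0,0,0],[0.001,0,0.036,0,0,0],[0.001,0,0.038,0,0,0],[0.001,0,0.04,0,0,0],[0.001,0,0.042,0,0,0],[0.001,0,0.044,0,0,0],[0.001,0,0.046,0,0,0],[0.001,0,0.048,0,0,0],[0.001,0,0.05,0,0,0],[0.001,0,0.052,0,0,0],[0.001,0,0.053,0,0,0],[0.001,0,0.053,0,0,0]]}}

```text
time_s: 14.68
ee_pos: [530.5, 283.6, 61.7]
eef_rot: [-3.141, -0.001, 0.054]
wrist_force: [1.5, 1.5, 2.2]
finger_gap: -0.3
grip_force: 1.5
```

Emit:
{"op": "servo_tool", "data": {"targets": [[0,0,-0.005,0,0,0],[0,0,-0.02,0,0,0],[0,0,-0.06,0,0,0],[0,0,-0.1,0,0,0],[0,0,-0.16,0,0,0],[-0.05,0,-0.18,0,0,0],[-0.1,0,-0.18,0,0,0],[-0.1,0,-0.18,0,0,0],[-0.1,0,-0.18,0,0,0]]}}

```text
time_s: 15.8
ee_pos: [430.9, 278.1, 242.6]
eef_rot: [-3.141, -0.001, 0.054]
wrist_force: [-0.4, 1.1, -0.1]
finger_gap: -0.0
grip_force: 0.0
```

Run:
```python
from h import *
s=bot.grab_frame('scene');delta([0,0,0])
o=cv2.imread('pics/scene.png')
f=lambda i:cv2.resize(i[160:360,140:380],(400,333),interpolation=cv2.INTER_CUBIC)
cv2.imwrite('pics/end.png',np.hstack([f(o),f(s)]))
```

```text
t 15.85 tcp [431.2 278.  242.3] rot [-3.141e+00 -1.000e-03  5.400e-02] F [ 0.5   0.14 -0.41]
shift mm [-445.9  254.3  241.9]
```

View pics/end.png

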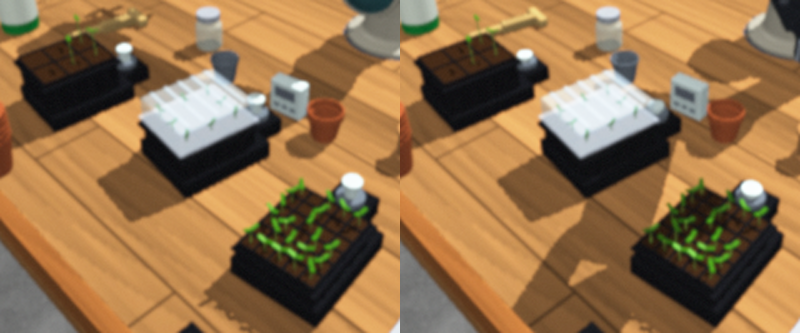

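In the before/after pictures all three caps sit lower, the trays and other things are unmoved, and the hand is clear.

```bash
python3 -c "
from plant import bot
print(bot.job_done())"
```

```text
the job is handed in; nothing more can be done
None
```

I pressed all three pins down about 15 mm of their 22 mm travel in the order asked (domed, bigcell, plug), nothing else looks moved in the final picture, the hand is clear, and I handed the job in at about 16 s.

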